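# Open the square jar of cam locks one-handed and hold its lid over it

### The job

The square glass jar would just spin on the slick panel, so lower it upright, lid still shut and without dropping it, right down into the square middle compartment of the plywood tray, which keeps it from turning. Then unscrew its tight lid anticlockwise only until the lugs come free (about a fifth of a turn), lift the lid clear and finish while still holding it level, about two centimetres above the mouth of the jar and over its middle, the jar standing untouched in the tray. Do not disturb the tools and parts lying about.

Things in the scene. Friction and masses are not known exactly. Their poses are not given: they have to be found in the camera images.
- jar_mid (a point): Square clear jar of steel cam locks with a round metal lid, loose, about 0.3 kg. Body 60 x 60 x 50 mm high, round shoulder narrowing over the next 12 mm to a 40 mm neck, rim 82 mm above the underside; 85 mm high in all. Point on its axis 42 mm above its underside; x, y square to its faces, z up. It may be lifted by its shut lid. Twisted on the panel it just spins.
- lid_mid (a point): The jar's lid: round ribbed aluminium, 54 mm across, 18 mm high, 30 g; grip it across, at any yaw, 40 N or more. Point on its axis half-way up (9 mm below its top), z up; shut, it is 34 mm above jar_mid. 13 mm are free between its lower edge and the glass shoulder. Lifting it 16 mm from shut brings its lower edge clear of the rim.
- lid_mark (a point): Dark pointer on the lid, 20 mm from its axis: shut it points along jar_mid's +x, unscrewing (anticlockwise from above) turns it to +y. Starts 0 to 0.15 rad open. A liner pressing 12 N makes it tight, 0.3 to 0.6 N m. 0.85 rad from shut its 3 lugs come free and it rises 2 mm; past 1.75 rad they hit the next thread. Turning in place without rising does not jam.
- well (a point): Middle of the floor of the plywood tray's square middle compartment: 65 x 65 mm inside, floor 10 mm above the work surface, walls 6 mm thick, 34 mm high above this floor. x, y square to the walls, z up. Tray 77 mm (x) by 229 mm (y), fixed; bins of screws and dowels on both y sides, lower than the walls. The jar can turn only 0.09 rad in it.
- chuck_key: Bystander: steel T-handled drill chuck key, 85 mm long, 74 mm cross bar, 14 mm thick, lying; origin at its middle, x along its shank.
- corner_brace: Bystander: chrome L-shaped corner brace, legs 50 mm, 18 mm wide, standing on edge between jar and tray; origin near the inside of the corner.
- red_box: Bystander: red plastic box with shut snap lid, 92 x 142 x 47 mm; origin under its middle.
- peg_pot: Bystander: open round turned-wood pot of shelf pegs, 68 mm diameter, 64 mm high, pegs to 75 mm; origin under its middle.
- depth_gauge: Bystander: steel depth gauge with a black turning knob, 160 mm rule across a 110 mm base, 38 mm high, lying; origin under the knob.
- screwdriver: Bystander: screwdriver lying at the robot's right; origin under its middle.
- mallet: Bystander: rubber mallet lying at the robot's left; origin under its middle.

How it is judged:
By the outcome, as a careful person would: the job done as asked, in the order asked, and still so for the second after the job is handed in, while the arm keeps its last pose, push and grip.
It also fails if it takes over 45 s, if anything falls off the work surface, if the arm or the gripper's body presses on something with over 40 N, if the wrist force passes 120 N, or if a joint passes its speed limit or range.

### The arm

A 7-joint arm with a two-finger parallel gripper is mounted at the origin on the work surface. World frame = base frame: x ahead of the robot, y to its left, z up, the work surface at z = 0. Lengths are in m, angles in rad, forces in N, time in s.
With the tool pointing down it reaches from about 0.35 to 0.9 m from the base axis. Payload 19.9 kg.
Tool frame: the origin (TCP) lies on the centre line of the jaws, within the pads' length; the fingertips stand 19 mm ahead of it and the grasp point (between the pads) is the TCP; z points along the fingers, y is the direction in which the jaws open and shut (so a half turn about z gives the same grasp; the last joint's range is limited). The gripper opens to 94 mm and grips with 3 to 60 N. Pads are 16 mm wide; open, the fingers measure 119 mm over their backs; the gripper's body (75 mm by 177 mm) begins 78 mm behind the grasp point.
Start: joints at [1.196, 0.417, -0.01, 1.614, 0.005, 1.111, -0.053], TCP at [0.205, -0.59, 0.224] pointing down, gripper open.
Joint ranges: [-2.81, 2.81], [-0.39, 2.02], [-1.27, 1.25], [0.06, 2.57], [-1.19, 4.33], [0.19, 2], [-2.82, 2.82]. Speed limits (rad/s): [1.89, 1.89, 2.39, 2.39, 3.01, 3.01, 3.01].

### API

Orientations are given as a unit quaternion [x, y, z, w].
In Python, from workcell import readout, imaging, ticket gives the robot as it stands.
- The arm moves only by the tool send_rows, never from a script. Its argument "series" is a list of rows, each an object of numbers: "dx", "dy", "dz": the shift along the world's x, y, z in mm; "ax", "ay", "az": the turn, a rotation vector about the world's x, y, z in degrees; "fingers": the opening, from 0 (shut) to 1 (fully open). In form: [{"dx": .., "dy": .., "dz": .., "ax": .., "ay": .., "az": .., "fingers": ..}, ...]. A call has 1 to 5 rows; each row is the pose to reach, as a shift and turn from the pose measured when the call began; what a row does not reach only later rows make up. A row lasts 1/8 s, in which the tool goes at most 62.5 mm and 10.7 degrees, less where a joint would pass 70% of its speed; a pose out of reach is approached as far as the arm can. A call with a gripper value outside its range is refused whole. The fingers move at their own pace and stop on an object; the grip force is fixed at half the most. Time passes only in rows, so rows that repeat a pose let the fingers close. It gives the time, the measured TCP pose, the force and the opening at its end, in the units of the state.
- readout.observe(): the state, without advancing time (a new reading comes with each control period).
- imaging.get_image(name): name is "side" or "top"; returns a dict with "image" (384x512x3 uint8, red, green, blue), "fx", "fy", "cx", "cy" (pixels), "dist" ([k1, k2, p1, p2, k3] as OpenCV has them; the pictures are not rectified), "T" (4x4, takes a point from camera to world coordinates). Camera axes: x right, y down, z forward; pixel columns grow to the right and rows downward; lengths in m; the calibration is good to about 2 mm. A picture is of the moment at which its call begins. There is no depth.
- ticket.hand_in(): hands the job in, once; it reports no verdict.
Trained networks look in a picture, given as the dict that the camera call returned (one of the last four; its "shot" number tells which), for a name from the list of things; names that differ only in an ending like _2 or _b are one class to them, and where a whole thing is asked for, a point or a joint stands for the part that bears it (a point fixed in the world has none). Each returns a list of dicts, best first, with "p" (0 to 1); they miss things now and then, are a little off and sometimes report something else, mostly with a low value. They report only what shows in the picture. A call takes as long as a camera call.
- imaging.outline_of(picture, name): "region" (384x512 bool, what is visible of it) and "rect" ([left, top, width, height] in pixels, round what is visible of it).
The state is a dict: "time": time; "q": joint angles; "qvel": joint speeds; "joint_torque": joint torques, N m; "eef_pos": TCP position; "tcp_rot": TCP orientation; "ft_force": force on the tool from outside, world axes, zero at the start; "moment": the same for the moment, N m; "width": finger opening in m.
Only numpy, scipy, OpenCV 4.12 (cv2) and the standard library are available. Lean on these libraries where they do the work, as an engineer would, in place of code of your own. Each camera call takes 0.05 s, during which the arm holds its last target. There are 200 camera calls.

## Working session

There is one attempt and no reset: what is moved stays moved. The work goes in short steps, Python scripts to look and compute and a tool call to move; the robot and the scene stay as the last step left them, time stands still between calls to the robot, and variables do not carry over. Pictures are saved under pics/ and viewed, about 8 in all and at most 12, crops included, and the job is handed in when it is done.

Besides the shell and the picture viewer there is one more tool, called by a JSON object that holds its "api" and its "payload". send_rows: Moves the arm, as the interface text tells. Its arguments: {"type":"object","properties":{"series":{"type":"array"}},"required":["series"]}

```bash
mkdir -p pics; cat > h.py <<'E'
import numpy as np, cv2
from workcell import readout, imaging, ticket
def K(p): return np.array([[p['fx'],0,p['cx']],[0,p['fy'],p['cy']],[0,0,1.]])
def proj(p,X):
    T=np.linalg.inv(np.array(p['T'])); 
    r,_=cv2.Rodrigues(T[:3,:3]); return cv2.projectPoints(np.atleast_2d(np.array(X,float)),r,T[:3,3],K(p),np.array(p['dist'],float))[0][:,0]
def onz(p,uv,z):
    uv=np.array(uv,float).reshape(-1,1,2)
    n=cv2.undistortPoints(uv,K(p),np.array(p['dist'],float))[:,0]
    T=np.array(p['T']); d=np.c_[n,np.ones(len(n))]@T[:3,:3].T; o=T[:3,3]
    return o+d*((z-o[2])/d[:,2])[:,None]
def save(p,f,box=None,s=1):
    im=p['image'][...,::-1]
    if box: im=im[box[1]:box[3],box[0]:box[2]]
    cv2.imwrite(f,cv2.resize(im,None,fx=s,fy=s,interpolation=cv2.INTER_CUBIC))
E
python3 - <<'E'
from h import *
print(readout.observe())
for n in ('top','side'):
    p=imaging.get_image(n); save(p,f'pics/{n}0.png',s=1.5); print(n,np.round(p['T'],3).tolist(),p['fx'])
    for k in ['jar_mid','lid_mid','lid_mark','well','chuck_key','corner_brace','red_box','peg_pot','depth_gauge']:
        for r in imaging.outline_of(p,k)[:2]:
            m=r['region']; v,u=np.nonzero(m)
            print(k,round(r['p'],2),r['rect'],m.sum(),round(u.mean(),1),round(v.mean(),1))
E
```

```text
{'time': 0.0, 'q': array([ 1.19549974,  0.4179538 , -0.0102967 ,  1.61417192,  0.00469843,
        1.11070952, -0.05299021]), 'qvel': array([ 0.00042959, -0.00196009,  0.00025761, -0.00077501, -0.00034391,
       -0.00041236, -0.00109201]), 'joint_torque': array([-1.38127434e-04, -8.51255822e+01,  6.39524739e-01, -4.25999057e+01,
       -4.87163058e-02,  1.86588778e-02,  1.52956527e-04]), 'eef_pos': array([ 0.2046392 , -0.59017033,  0.22383885]), 'tcp_rot': array([ 9.86103635e-01,  1.66130222e-01, -1.46579062e-04, -5.91560671e-04]), 'ft_force': array([1.44087375, 0.70571945, 0.22138633]), 'moment': array([ 0.01356682,  0.00380512, -0.04410446]), 'width': 0.09353621881498761}
top [[0.019, -0.995, 0.099, 0.462], [-1.0, -0.021, -0.017, 0.007], [0.019, -0.098, -0.995, 1.194], [0.0, 0.0, 0.0, 1.0]] 360.8074957658849
jar_mid 0.61 [179.6, 187.9, 15.8, 20.2] 128 191.5 200.4
lid_mid 0.64 [173.3, 186.7, 19.2, 18.6] 230 183.3 197.2
lid_mark 0.62 [175.6, 190.0, 18.3, 16.6] 256 183.1 197.1
well 0.57 [267.5, 208.2, 73.2, 47.3] 1661 302.4 232.2
chuck_key 0.55 [241.6, 247.0, 18.6, 24.4] 134 250.9 26
[... 296 characters left out ...]
4], [-0.009, -0.729, -0.685, 0.929], [0.0, 0.0, 0.0, 1.0]] 362.92246647224925
jar_mid 0.65 [226.3, 238.3, 21.9, 15.5] 302 238.2 247.5
jar_mid 0.27 [230.1, 225.6, 17.5, 12.9] 234 237.5 233.9
lid_mid 0.59 [229.3, 226.2, 17.7, 15.2] 238 237.6 233.6
lid_mid 0.54 [229.0, 238.3, 21.2, 17.0] 292 238.5 247.6
lid_mark 0.58 [224.8, 225.0, 21.7, 18.8] 259 237.6 234.0
well 0.61 [275.5, 156.5, 53.7, 44.9] 1254 302.9 179.7
chuck_key 0.4 [300.0, 212.2, 26.1, 14.2] 86 314.8 219.3
corner_brace 0.53 [249.9, 203.5, 20.9, 10.6] 57 260.3 207.2
red_box 0.66 [231.7, 138.6, 21.3, 27.6] 621 242.3 152.2
peg_pot 0.85 [166.6, 228.9, 25.5, 25.5] 501 178.5 242.2
depth_gauge 0.53 [198.2, 183.4, 26.4, 21.0] 277 210.3 192.6
```

```bash
python3 - <<'E'
from h import *
t=imaging.get_image('top'); s=imaging.get_image('side')
a=cv2.resize(t['image'][115:295,150:360],None,fx=3.7,fy=3.7,interpolation=cv2.INTER_CUBIC)[...,::-1]
cv2.imwrite('pics/topc.png',a[:600,:800])
a=cv2.resize(s['image'][120:270,150:350],None,fx=4,fy=4,interpolation=cv2.INTER_CUBIC)[...,::-1]
cv2.imwrite('pics/sidec.png',a)
print('lid',onz(t,[183.3,197.2],.078),onz(s,[237.6,233.8],.078))
print('well region ctr',onz(t,[302.4,232.2],.044),onz(s,[302.9,179.7],.044))
E
```

```text
lid [[0.56395379 0.19590729 0.078     ]] [[0.56408617 0.19539229 0.078     ]]
well region ctr [[ 0.46274342 -0.18116267  0.044     ]] [[ 0.45755411 -0.15553064  0.044     ]]
```

View pics/topc.png

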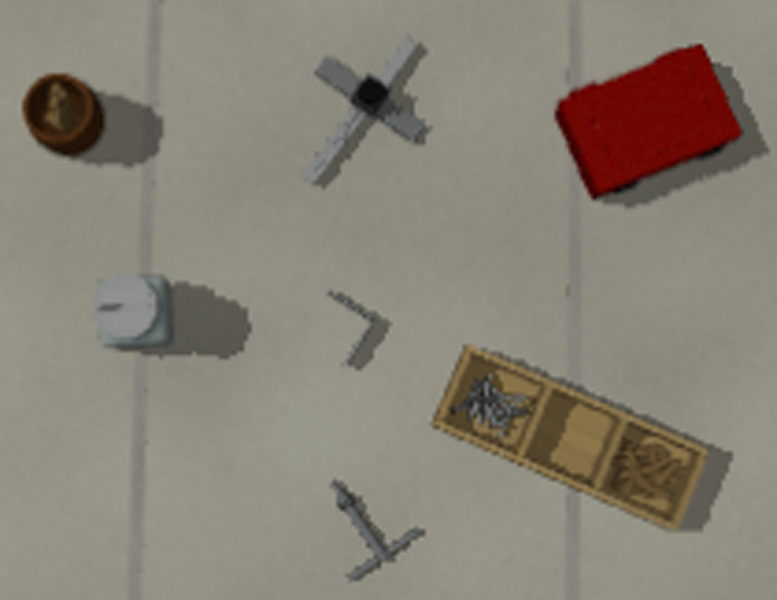

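View pics/sidec.png

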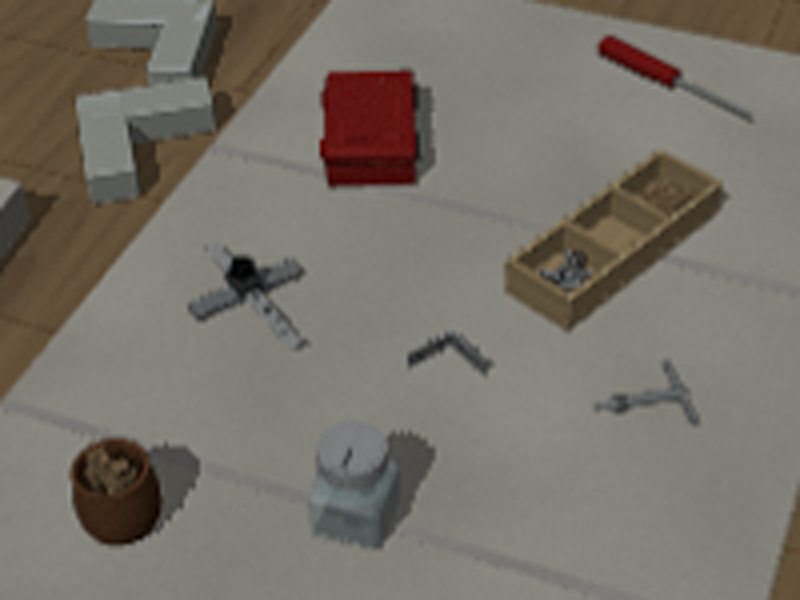

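The top crop shows the jar at about (135,312), its dark mark pointing image-left (world +y). The tray has outer corners near (467,345), (707,450), (672,529) and (432,425), and its middle bin is empty. I'll fit the tray and jar silhouettes in both views.

```bash
cat > fit.py <<'E'
from h import *
from scipy.optimize import minimize
from scipy.spatial import ConvexHull
def rz(a): c,s=np.cos(a),np.sin(a); return np.array([[c,-s,0],[s,c,0],[0,0,1]])
def box(w,l,z0,z1): return np.array([[x*w/2,y*l/2,z] for x in(-1,1) for y in(-1,1) for z in(z0,z1)])
def cyl(r,z0,z1):
    a=np.linspace(0,2*np.pi,40); return np.array([[r*np.cos(t),r*np.sin(t),z] for t in a for z in(z0,z1)])
TRAY=[box(.077,.229,0,.044)]
JAR=[box(.060,.060,-.042,.008),np.r_[cyl(.027,.025,.043),cyl(.028,.008,.009)]]
def sil(p,parts,pos,yaw,bx,S=8):
    m=np.zeros(((bx[3]-bx[1])*S,(bx[2]-bx[0])*S),np.uint8)
    for P in parts:
        uv=proj(p,P@rz(yaw).T+pos); h=uv[ConvexHull(uv).vertices]
        cv2.fillConvexPoly(m,np.round(((h+.5-[bx[0],bx[1]])*S-.5)*16).astype(np.int32),255,shift=4)
    return cv2.resize(m,None,fx=1/S,fy=1/S,interpolation=cv2.INTER_AREA)/255.
def fit(views,parts,x0,z,pad=12,fixz=True):
    # views: list of (pic, softmask full size)
    bxs=[]
    for p,m in views:
        v,u=np.nonzero(m>.5); bxs.append((max(u.min()-pad,0),max(v.min()-pad,0),min(u.max()+pad,512),min(v.max()+pad,384)))
    def cost(x):
        e=0
        for (p,m),b in zip(views,bxs):
            e+=((sil(p,parts,np.array([x[0],x[1],z if fixz else x[3]]),x[2],b)-m[b[1]:b[3],b[0]:b[2]])**2).sum()
        return e
    n=len(x0); st=np.array([.005,.005,.08,.005])[:n]
    r=minimize(cost,x0,method='Nelder-Mead',options=dict(initial_simplex=np.vstack([x0]+[np.array(x0)+np.eye(n)[i]*st[i] for i in range(n)]),xatol=1e-5,fatol=1e-3))
    return r.x,r.fun
E
python3 - <<'E'
from fit import *
P={n:imaging.get_image(n) for n in('top','side')}
R={'top':(260,200,350,270),'side':(268,150,338,206)}
V=[]
for n,p in P.items():
    im=p['image'].astype(int); c=im[...,0]-im[...,2]; b=R[n]
    m=np.zeros((384,512),np.uint8); s=c[b[1]:b[3],b[0]:b[2]]
    print(n,np.percentile(s,[5,25,50,75,90]))
    m[b[1]:b[3],b[0]:b[2]]=(s>24)
    k,l,st,_=cv2.connectedComponentsWithStats(m); i=1+np.argmax(st[1:,4]); m=(l==i)
    u=np.argwhere(m)[:,::-1].astype(np.int32); hm=np.zeros((384,512),np.uint8); cv2.fillConvexPoly(hm,cv2.convexHull(u),1)
    print(hm.sum(),m.sum()); V.append((p,hm.astype(float)))
for v in ([V[0]],[V[1]],V):
    print('tray',fit(v,TRAY,[.46,-.17,-.41],0))
J=[]
for n,p in P.items():
    m=np.zeros((384,512),bool)
    for k in('jar_mid','lid_mid'):
        for r in imaging.outline_of(p,k):
            if r['p']>.25: m|=r['region']
    J.append((p,m.astype(float)))
best=[]
for v in ([J[0]],[J[1]],J):
  for y in (-.4,0,.4):
    x,f=fit(v,JAR,[.564,.196,y],.042); print('jar',np.round(x,4),round(f,2))
a=[cv2.resize(np.hstack([p['image'][b[1]:b[3],b[0]:b[2],::-1],np.repeat(m[b[1]:b[3],b[0]:b[2],None]*255,3,2).astype(np.uint8)]),None,fx=8,fy=8,interpolation=cv2.INTER_NEAREST) for (p,m),b in zip(J,[(165,178,205,215),(218,220,258,262)])]
cv2.imwrite('pics/jar.png',cv2.resize(np.vstack(a),None,fx=.92,fy=.92))
E
```

```text
top [11. 14. 15. 31. 53.]
1870 1633
side [ 8.  9. 10. 25. 36.]
1215 1012
tray (array([ 0.46081862, -0.18749619, -0.39416062]), np.float64(61.388481353325645))
tray (array([ 0.46399339, -0.18879009, -0.38968803]), np.float64(30.750219146482124))
tray (array([ 0.46175377, -0.18781425, -0.39701553]), np.float64(118.02505190311417))
jar [0.5637 0.1956 0.0888] 273.35
jar [0.5637 0.1954 0.0822] 273.21
jar [0.5636 0.1954 0.0822] 273.05
jar [ 0.5676  0.1933 -0.4276] 1387.64
jar [0.5677 0.1912 0.336 ] 1337.43
jar [0.5678 0.1911 0.3362] 1337.56
jar [0.5646 0.1948 0.1189] 1648.75
jar [0.5646 0.1952 0.1149] 1648.56
jar [0.565  0.1951 0.2167] 1649.81
```

View pics/jar.png

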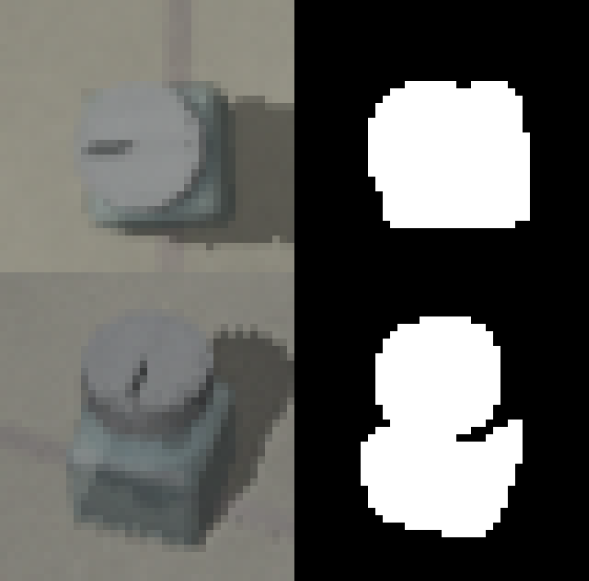

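{"api": "send_rows", "payload": {"series": [{"dx":25,"dy":55,"dz":5},{"dx":50,"dy":110,"dz":5},{"dx":75,"dy":165,"dz":5},{"dx":100,"dy":220,"dz":5},{"dx":125,"dy":275,"dz":5}]}}

```text
invalid input
```

{"api": "send_rows", "payload": {"series": [{"dx":25,"dy":55,"dz":5,"ax":0,"ay":0,"az":0,"fingers":1},{"dx":50,"dy":110,"dz":5,"ax":0,"ay":0,"az":0,"fingers":1},{"dx":75,"dy":165,"dz":5,"ax":0,"ay":0,"az":0,"fingers":1},{"dx":100,"dy":220,"dz":5,"ax":0,"ay":0,"az":0,"fingers":1},{"dx":125,"dy":275,"dz":5,"ax":0,"ay":0,"az":0,"fingers":1}]}}

```text
time: 2.02
eef_pos: [0.3304, -0.3137, 0.2297]
tcp_rot: [0.986, 0.166, 0.0, 0.0]
ft_force: [1.0, -0.1, 0.7]
width: 0.0937
```

{"api": "send_rows", "payload": {"series": [{"dx":25,"dy":55,"dz":0,"ax":0,"ay":0,"az":0,"fingers":1},{"dx":50,"dy":110,"dz":0,"ax":0,"ay":0,"az":0,"fingers":1},{"dx":75,"dy":165,"dz":0,"ax":0,"ay":0,"az":0,"fingers":1},{"dx":100,"dy":220,"dz":0,"ax":0,"ay":0,"az":0,"fingers":1},{"dx":125,"dy":275,"dz":0,"ax":0,"ay":0,"az":0,"fingers":1}]}}

```text
time: 2.65
eef_pos: [0.4559, -0.0369, 0.23]
tcp_rot: [0.986, 0.166, 0.001, 0.001]
ft_force: [1.7, -1.2, 0.7]
width: 0.0939
```

{"api": "send_rows", "payload": {"series": [{"dx":25,"dy":55,"dz":0,"ax":0,"ay":0,"az":0,"fingers":1},{"dx":50,"dy":110,"dz":0,"ax":0,"ay":0,"az":0,"fingers":1},{"dx":75,"dy":165,"dz":-20,"ax":0,"ay":0,"az":0,"fingers":1},{"dx":100,"dy":220,"dz":-40,"ax":0,"ay":0,"az":0,"fingers":1},{"dx":108,"dy":232,"dz":-50,"ax":0,"ay":0,"az":0,"fingers":1}]}}

```text
time: 3.28
eef_pos: [0.5638, 0.1987, 0.1788]
tcp_rot: [0.986, 0.168, 0.0, -0.0]
ft_force: [-0.0, -1.0, -0.1]
width: 0.094
```

{"api": "send_rows", "payload": {"series": [{"dx":0,"dy":-3,"dz":-35,"ax":0,"ay":0,"az":0,"fingers":1},{"dx":0,"dy":-3,"dz":-65,"ax":0,"ay":0,"az":0,"fingers":1},{"dx":0,"dy":-3,"dz":-88,"ax":0,"ay":0,"az":0,"fingers":1},{"dx":0,"dy":-3,"dz":-98,"ax":0,"ay":0,"az":0,"fingers":1},{"dx":0,"dy":-3,"dz":-98,"ax":0,"ay":0,"az":0,"fingers":1}]}}

```text
time: 3.9
eef_pos: [0.5638, 0.1954, 0.0808]
tcp_rot: [0.986, 0.168, -0.0, -0.0]
ft_force: [1.1, -0.2, -0.7]
width: 0.0939
```

{"api": "send_rows", "payload": {"series": [{"dx":0,"dy":0,"dz":0,"ax":0,"ay":0,"az":0,"fingers":0.62},{"dx":0,"dy":0,"dz":0,"ax":0,"ay":0,"az":0,"fingers":0.55},{"dx":0,"dy":0,"dz":0,"ax":0,"ay":0,"az":0,"fingers":0},{"dx":0,"dy":0,"dz":0,"ax":0,"ay":0,"az":0,"fingers":0},{"dx":0,"dy":0,"dz":0,"ax":0,"ay":0,"az":0,"fingers":0}]}}

```text
time: 4.53
eef_pos: [0.5638, 0.1956, 0.0809]
tcp_rot: [0.986, 0.168, -0.0, -0.0]
ft_force: [-0.6, 0.7, 1.4]
width: 0.0539
```

{"api": "send_rows", "payload": {"series": [{"dx":0,"dy":0,"dz":10,"ax":0,"ay":0,"az":0,"fingers":0},{"dx":0,"dy":0,"dz":35,"ax":0,"ay":0,"az":0,"fingers":0},{"dx":0,"dy":0,"dz":65,"ax":0,"ay":0,"az":0,"fingers":0},{"dx":0,"dy":0,"dz":90,"ax":0,"ay":0,"az":0,"fingers":0},{"dx":0,"dy":0,"dz":100,"ax":0,"ay":0,"az":0,"fingers":0}]}}

```text
time: 5.15
eef_pos: [0.5642, 0.1957, 0.1825]
tcp_rot: [0.986, 0.168, 0.001, -0.0]
ft_force: [-1.1, -0.5, -3.6]
width: 0.0541
```

{"api": "send_rows", "payload": {"series": [{"dx":-13,"dy":-48,"dz":0,"ax":0,"ay":0,"az":-6,"fingers":0},{"dx":-26,"dy":-96,"dz":0,"ax":0,"ay":0,"az":-12,"fingers":0},{"dx":-39,"dy":-144,"dz":0,"ax":0,"ay":0,"az":-18,"fingers":0},{"dx":-52,"dy":-192,"dz":0,"ax":0,"ay":0,"az":-24,"fingers":0},{"dx":-65,"dy":-240,"dz":0,"ax":0,"ay":0,"az":-27.4,"fingers":0}]}}

```text
time: 5.78
eef_pos: [0.4982, -0.0459, 0.1822]
tcp_rot: [0.997, -0.072, 0.0, -0.0]
ft_force: [1.3, -0.8, -3.4]
width: 0.0539
```

{"api": "send_rows", "payload": {"series": [{"dx":-13,"dy":-48,"dz":0,"ax":0,"ay":0,"az":0,"fingers":0},{"dx":-26,"dy":-96,"dz":0,"ax":0,"ay":0,"az":0,"fingers":0},{"dx":-36,"dy":-135,"dz":0,"ax":0,"ay":0,"az":0,"fingers":0},{"dx":-37,"dy":-143,"dz":0,"ax":0,"ay":0,"az":0,"fingers":0},{"dx":-37,"dy":-143,"dz":0,"ax":0,"ay":0,"az":0,"fingers":0}]}}

```text
time: 6.4
eef_pos: [0.4611, -0.1887, 0.1819]
tcp_rot: [0.997, -0.072, 0.0, -0.0]
ft_force: [0.5, -0.4, -2.5]
width: 0.054
```

```bash
python3 - <<'E'
from fit import *
s=readout.observe(); print(s['time'],s['eef_pos'],s['tcp_rot'],s['ft_force'],s['q'][6],s['width'])
ims=[]
for n in('side','top'):
    p=imaging.get_image(n); np.save(f'/tmp/{n}.npy',p,allow_pickle=True)
    c=proj(p,[s['eef_pos']-[0,0,.05]])[0].astype(int); print(n,c)
    b=(c[0]-35,c[1]-35,c[0]+35,c[1]+35)
    im=cv2.resize(p['image'][b[1]:b[3],b[0]:b[2],::-1],(490,490),interpolation=cv2.INTER_CUBIC)
    ims.append(im[:, :400] if 0 else im)
cv2.imwrite('pics/held.png',cv2.resize(np.hstack(ims),(800,400)))
E
```

```text
6.4 [ 0.46112566 -0.18867726  0.1819447 ] [ 9.97387207e-01 -7.22402813e-02  2.64562410e-04 -1.78295508e-04] [ 0.50703472 -0.42874557 -2.49469717] -1.4836635610774156 0.05403218099382912
side [306 155]
top [309 232]
```

View pics/held.png

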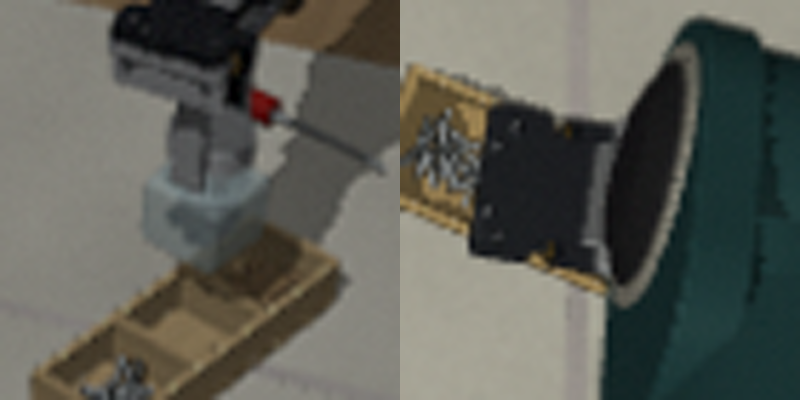

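```bash
python3 - <<'E'
from fit import *
s=readout.observe(); e=s['eef_pos']; zj=e[2]-.039
p=imaging.get_image('side')
for k in('jar_mid','lid_mid','well'):
    for r in imaging.outline_of(p,k)[:2]:
        print(k,round(r['p'],2),r['rect'],r['region'].sum())
        if k=='jar_mid' and r['p']>.3 and r['region'].sum()>250: m=r['region']
try:
    B=[JAR[0]]
    for y in(-.55,-.4,-.25):
        print(fit([(p,m.astype(float))],B,[e[0],e[1],y],zj))
except NameError: m=None
S=12; b=(275,125,341,175)
b=(276,133,342,183)
im=cv2.resize(p['image'][b[1]:b[3],b[0]:b[2],::-1],None,fx=S,fy=S,interpolation=cv2.INTER_CUBIC)
def wire(P,pos,yaw,col):
    uv=proj(p,P@rz(yaw).T+pos); q=np.round((uv+.5-[b[0],b[1]])*S*16).astype(int)
    for i in range(8):
        for j in(1,2,4):
            if not i&j: cv2.line(im,tuple(map(int,q[i])),tuple(map(int,q[i|j])),col,1,cv2.LINE_AA,4)
wire(JAR[0],np.array([e[0],e[1],zj]),-.394,(0,0,255))
wire(box(.065,.065,.010,.044),np.array([.4618,-.1878,0]),-.394,(0,255,0))
wire(box(.077,.229,.0,.044),np.array([.4618,-.1878,0]),-.394,(255,0,0))
cv2.imwrite('pics/wire.png',im)
E
```

```text
jar_mid 0.71 [294.4, 150.8, 21.9, 14.2] 290
jar_mid 0.42 [277.6, 160.1, 54.5, 42.4] 1180
well 0.64 [275.6, 159.6, 53.3, 40.9] 1206
well 0.42 [166.1, 230.8, 26.3, 26.4] 469
(array([ 0.44498206, -0.04183234, -2.00207991]), np.float64(666.5486505190311))
(array([ 0.45813369, -0.01020025, -0.43870667]), np.float64(645.922798923491))
(array([ 0.45858529, -0.01036322, -0.43766649]), np.float64(645.8098423683199))
```

View pics/wire.png

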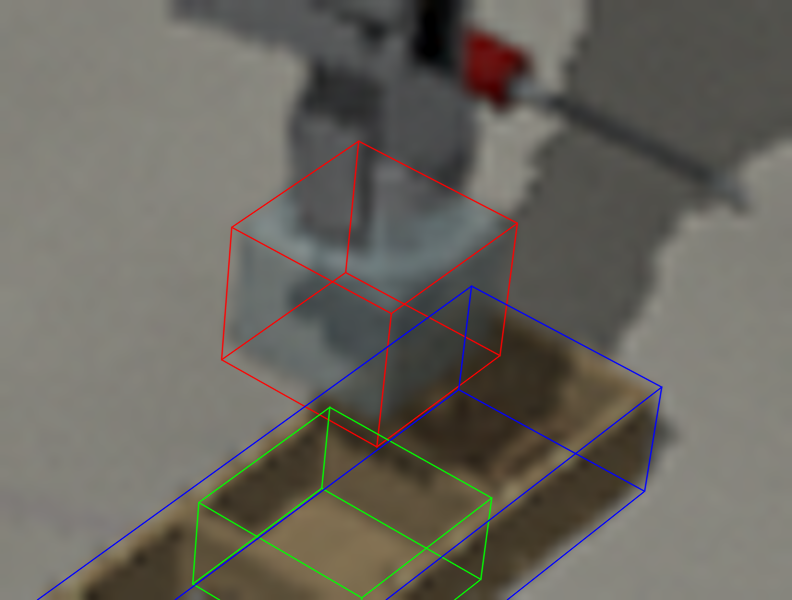

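```bash
cat > gfit.py <<'E'
from fit import *
from scipy.ndimage import map_coordinates
E12=[(i,i|j) for i in range(8) for j in(1,2,4) if not i&j]
def setup(img,off,S):  # img upsampled S, crop offset
    g=img.astype(np.float32); g=cv2.GaussianBlur(g,(0,0),.7*S)
    gx=np.stack([cv2.Sobel(g[...,c],cv2.CV_32F,1,0) for c in range(3)]); gy=np.stack([cv2.Sobel(g[...,c],cv2.CV_32F,0,1) for c in range(3)])
    return gx,gy,np.array(off),S
def score(p,G,segs,pos,yaw):
    gx,gy,off,S=G; R=rz(yaw); t=np.linspace(.06,.94,40)[:,None]; tot=0
    for a,b in segs:
        uv=(proj(p,(a+(b-a)*t)@R.T+pos)+.5-off)*S-.5
        d=uv[-1]-uv[0]; n=np.array([-d[1],d[0]])/np.hypot(*d)
        v=sum(np.abs(map_coordinates(gx[c],[uv[:,1],uv[:,0]],order=1)*n[0]+map_coordinates(gy[c],[uv[:,1],uv[:,0]],order=1)*n[1]) for c in range(3))
        tot+=np.mean(np.minimum(v,np.percentile(v,80)))
    return tot
def gfit(views,x0,z,st=(.004,.004,.04)):
    f=lambda x:-sum(score(p,G,s,np.array([x[0],x[1],z]),x[2]) for p,G,s in views)
    best=None
    for dx in(-st[0],0,st[0]):
        for dy in(-st[1],0,st[1]):
            for da in(-st[2],0,st[2]):
                r=minimize(f,np.array(x0)+[dx,dy,da],method='Nelder-Mead',options=dict(initial_simplex=np.array(x0)+[dx,dy,da]+np.vstack([np.zeros(3),np.eye(3)*[.002,.002,.03]]),maxiter=80))
                if best is None or r.fun<best[1]: best=(r.x,r.fun)
    return np.round(best[0],4),round(best[1],1)
def bsegs(P,keep=None): return [(P[i],P[j]) for i,j in E12 if keep is None or keep(P[i],P[j])]
E
python3 - <<'E'
from gfit import *
C={n:np.load(f'/tmp/{n}.npy',allow_pickle=True).item() for n in('top','side')}
top=lambda a,b:a[2]==b[2]==.044
o=bsegs(box(.077,.229,0,.044),top); w=bsegs(box(.065,.065,.01,.044),top)
xs=[(np.array([-.0325,s*.0325,.044]),np.array([.0325,s*.0325,.044])) for s in(-1,1)]
G={'top':setup(cv2.imread('pics/topc.png'),(150,115),3.7),'side':setup(cv2.imread('pics/sidec.png'),(150,120),4)}
for segs in(o,o+w):
  for vs in(['top'],['side'],['top','side']):
    print(len(segs),vs,gfit([(C[v],G[v],segs) for v in vs],[.462,-.188,-.395],0))
# jar at start
jb=bsegs(JAR[0],lambda a,b:a[2]==b[2]==-.042)
for vs in(['top'],['side'],['top','side']):
    print('jar0',vs,gfit([(C[v],G[v],jb) for v in vs],[.564,.1955,.085],.042))
# jar now
s=readout.observe(); e=s['eef_pos']; p=C['side']; b=(266,110,346,190)
Gj=setup(cv2.resize(p['image'][b[1]:b[3],b[0]:b[2],::-1],None,fx=4,fy=4,interpolation=cv2.INTER_CUBIC),b[:2],4)
hid=lambda q:q[0]<0 and q[1]<0
def vis(P,pos,yaw,b4):
    uv=proj(p,P@rz(yaw).T+pos); h=set(ConvexHull(uv).vertices); return [(P[i],P[j]) for i,j in E12 if P[i][2]==P[j][2]==-.042 or (i in h and j in h)]
sg=[q for q in bsegs(JAR[0])]
uv=proj(p,JAR[0]@rz(-.394).T+[e[0],e[1],e[2]-.039]); back=int(np.argmin(np.where(JAR[0][:,2]<0,uv[:,1],1e9)))
low=[(JAR[0][i],JAR[0][j]) for i,j in E12 if back not in(i,j) and not(JAR[0][i][2]>0 and JAR[0][j][2]>0)]
print('jar now',len(low),e,gfit([(p,Gj,low)],[e[0],e[1],-.394],e[2]-.039))
E
```

```text
4 ['top'] (array([ 0.4672, -0.1854, -0.3951]), np.float64(-474.0))
4 ['side'] (array([ 0.4607, -0.1821, -0.3889]), np.float64(-445.7))
4 ['top', 'side'] (array([ 0.4591, -0.1819, -0.396 ]), np.float64(-829.9))
8 ['top'] (array([ 0.4679, -0.1842, -0.393 ]), np.float64(-750.2))
8 ['side'] (array([ 0.4618, -0.1825, -0.3883]), np.float64(-716.7))
8 ['top', 'side'] (array([ 0.4624, -0.182 , -0.3889]), np.float64(-1455.4))
jar0 ['top'] (array([ 0.5592,  0.1938, -0.073 ]), np.float64(-235.9))
jar0 ['side'] (array([ 0.5616,  0.1883, -0.0907]), np.float64(-264.8))
jar0 ['top', 'side'] (array([ 0.5599,  0.1871, -0.0549]), np.float64(-441.5))
jar now 5 [ 0.46151697 -0.1880542   0.18222183] (array([ 0.4813, -0.2331, -0.1434]), np.float64(-255.1))
```

```bash
python3 - <<'E'
from gfit import *
C={n:np.load(f'/tmp/{n}.npy',allow_pickle=True).item() for n in('top','side')}
print({n:(C[n]['cx'],C[n]['cy'],np.round(C[n]['dist'],3)) for n in C})
out=[]
for n,f,o,S0,b in(('top','topc.png',(150,115),3.7,(263,203,345,265)),('side','sidec.png',(150,120),4,(271,150,337,205))):
    im=cv2.imread('pics/'+f); im=im[int((b[1]-o[1])*S0):int((b[3]-o[1])*S0),int((b[0]-o[0])*S0):int((b[2]-o[0])*S0)]
    S=400/(b[2]-b[0])*2 if n=='top' else 400/(b[2]-b[0])*2
    S=9.6; im=cv2.resize(im,None,fx=S/S0,fy=S/S0,interpolation=cv2.INTER_CUBIC)
    for (x,y,a),c in(((.4618,-.1878,-.394),(0,255,0)),((.4620,-.1825,-.390),(0,0,255))):
        for P in(box(.077,.229,0,.044),box(.065,.065,.01,.044)):
            uv=proj(C[n],P@rz(a).T+[x,y,0]); q=np.round((uv+.5-[b[0],b[1]])*S*16).astype(int)
            for i,j in E12:
                if P[i][2]==P[j][2]==.044 : cv2.line(im,tuple(map(int,q[i])),tuple(map(int,q[j])),c,1,cv2.LINE_AA,4)
    out.append(im)
    cv2.imwrite(f'pics/ov_{n}.png',im)
E
```

```text
{'top': (250.52663442852307, 195.73375590771084, array([-0.107,  0.   ,  0.   ,  0.   ,  0.   ])), 'side': (257.3083190279017, 192.05431136105906, array([-0.046,  0.   ,  0.   ,  0.   ,  0.   ]))}
```

View pics/ov_top.png

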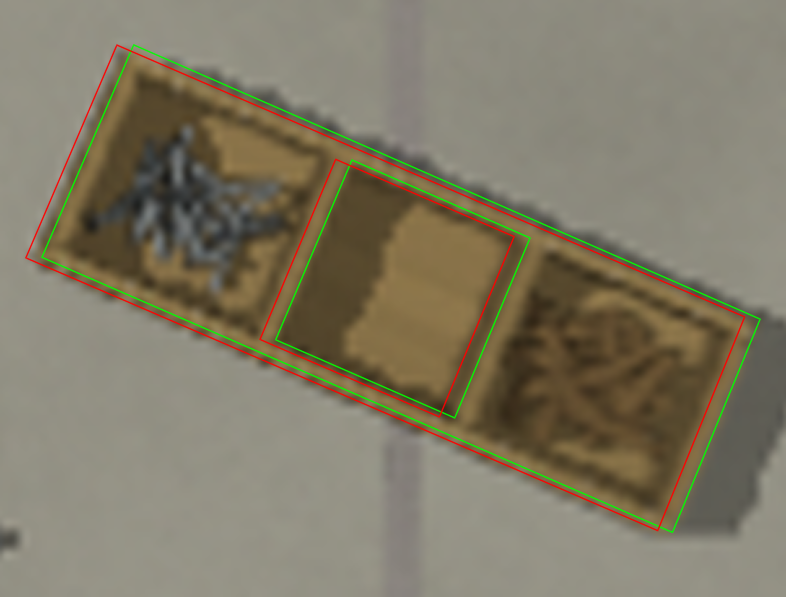

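View pics/ov_side.png

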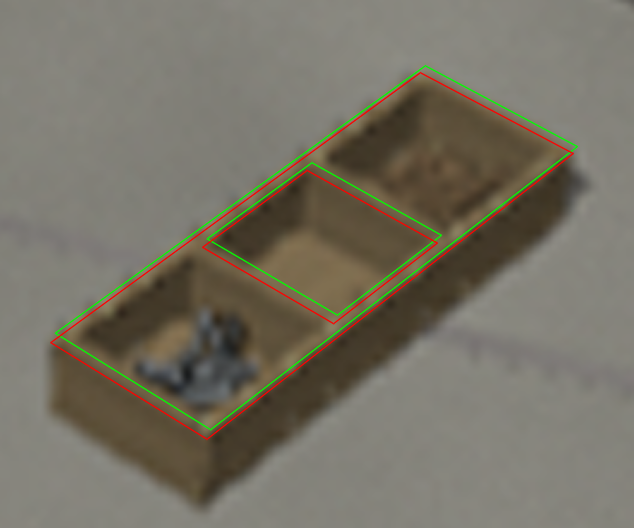

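{"api": "send_rows", "payload": {"series": [{"dx":0,"dy":1,"dz":-20,"ax":0,"ay":0,"az":0,"fingers":0},{"dx":0,"dy":1,"dz":-40,"ax":0,"ay":0,"az":0,"fingers":0},{"dx":0,"dy":1.5,"dz":-50,"ax":0,"ay":0,"az":0,"fingers":0},{"dx":0,"dy":1.5,"dz":-50,"ax":0,"ay":0,"az":0,"fingers":0}]}}

```text
time: 7.2
eef_pos: [0.4614, -0.1862, 0.132]
tcp_rot: [0.997, -0.071, 0.0, -0.0]
ft_force: [0.1, -0.2, -2.5]
width: 0.0541
```

```bash
python3 - <<'E'
from gfit import *
s=readout.observe(); print(s['time'],s['eef_pos'],s['ft_force'],s['moment'])
p=imaging.get_image('side'); np.save('/tmp/side2.npy',p,allow_pickle=True)
b=(271,148,337,203)
a=cv2.resize(p['image'][b[1]:b[3],b[0]:b[2],::-1],None,fx=11,fy=11,interpolation=cv2.INTER_CUBIC)
cv2.imwrite('pics/low.png',cv2.convertScaleAbs(a[:600],alpha=1.5))
E
```

```text
7.2 [ 0.46141345 -0.18619019  0.131961  ] [ 0.13803481 -0.17012029 -2.46333616] [ 0.01490448 -0.00238704  0.01047655]
```

View pics/low.png

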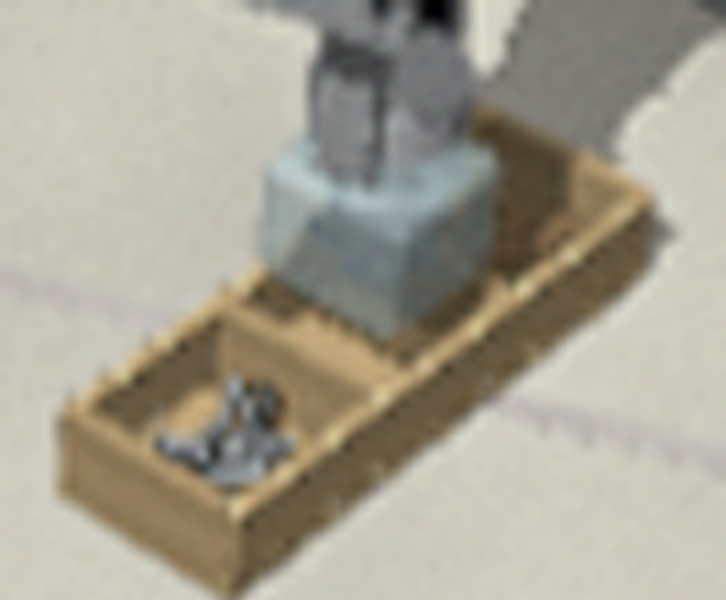

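```bash
python3 - <<'E'
from gfit import *
p=np.load('/tmp/side2.npy',allow_pickle=True).item()
px=lambda l:np.array(l,float)/11+[271,148]-.5
from scipy.optimize import least_squares
def solve(P,uv,x0,z):
    r=least_squares(lambda x:(proj(p,P@rz(x[2]).T+[x[0],x[1],z])-uv).ravel(),x0); return np.round(r.x,4),np.round(r.fun.reshape(-1,2)*11,1).tolist()
T=box(.077,.229,0,.044); top=T[T[:,2]>.04]
def pick(P,uv,x0,z):
    q=proj(p,P@rz(x0[2]).T+[x0[0],x0[1],z]); return P[[np.argmin(np.hypot(*(q-u).T)) for u in uv]]
uv=px([(65,410),(237,515),(652,195)])
x0=[.462,-.185,-.39]; print('tray',solve(pick(top,uv,x0,0),uv,x0,0))
J=JAR[0]; lo=J[J[:,2]<0]; uv=px([(263,265),(397,340),(487,278)]); x0=[.461,-.187,-.39]
print('jar',solve(pick(lo,uv,x0,.093),uv,x0,.093))
hi=J[J[:,2]>0]; uv=px([(270,160),(406,240),(497,170)])
print('jartop',solve(pick(hi,uv,x0,.093),uv,x0,.093))
E
```

```text
tray (array([ 0.4627, -0.1855, -0.3853]), [[-5.4, -1.1], [2.2, 3.7], [3.4, -4.0]])
jar (array([ 0.4616, -0.194 , -0.4094]), [[-8.8, 2.3], [-6.6, 8.5], [15.6, -12.0]])
jartop (array([ 0.4613, -0.1879, -0.3941]), [[-11.4, 4.2], [-5.1, 4.1], [16.7, -9.5]])
```

{"api": "send_rows", "payload": {"series": [{"dx":0,"dy":1.5,"dz":0,"ax":0,"ay":0,"az":0,"fingers":0},{"dx":0,"dy":1.5,"dz":-4,"ax":0,"ay":0,"az":0,"fingers":0},{"dx":0,"dy":1.5,"dz":-7,"ax":0,"ay":0,"az":0,"fingers":0},{"dx":0,"dy":1.5,"dz":-9,"ax":0,"ay":0,"az":0,"fingers":0},{"dx":0,"dy":1.5,"dz":-10,"ax":0,"ay":0,"az":0,"fingers":0}]}}

```text
time: 7.88
eef_pos: [0.4616, -0.1849, 0.1224]
tcp_rot: [0.997, -0.071, 0.0, -0.0]
ft_force: [-0.0, 1.0, -3.1]
width: 0.0542
```

```bash
python3 -c "
from h import *
s=readout.observe()
for k in('time','eef_pos','ft_force','moment','tcp_rot'): print(k,np.round(s[k],4))"
```

```text
time 7.875
eef_pos [ 0.4616 -0.1849  0.1224]
ft_force [-0.0096  1.0491 -3.1326]
moment [ 0.0589 -0.0413 -0.0259]
tcp_rot [ 9.975e-01 -7.120e-02  5.000e-04 -1.000e-04]
```

{"api": "send_rows", "payload": {"series": [{"dx":0,"dy":0,"dz":-2,"ax":0,"ay":0,"az":0,"fingers":0},{"dx":0,"dy":0,"dz":-4,"ax":0,"ay":0,"az":0,"fingers":0},{"dx":0,"dy":0,"dz":-6,"ax":0,"ay":0,"az":0,"fingers":0}]}}

```text
time: 8.25
eef_pos: [0.4617, -0.1849, 0.1162]
tcp_rot: [0.997, -0.071, 0.0, -0.0]
ft_force: [-0.3, -0.6, -3.5]
width: 0.0542
```

```bash
python3 -c "
from h import *
s=readout.observe()
for k in('time','eef_pos','ft_force','moment'): print(k,np.round(s[k],4))"
```

```text
time 8.25
eef_pos [ 0.4617 -0.1849  0.1162]
ft_force [-0.3117 -0.6103 -3.4885]
moment [0.0904 0.0552 0.0401]
```

{"api": "send_rows", "payload": {"series": [{"dx":0,"dy":0,"dz":-6,"ax":0,"ay":0,"az":0,"fingers":0},{"dx":0,"dy":0,"dz":-12,"ax":0,"ay":0,"az":0,"fingers":0},{"dx":0,"dy":0,"dz":-18,"ax":0,"ay":0,"az":0,"fingers":0},{"dx":0,"dy":0,"dz":-22,"ax":0,"ay":0,"az":0,"fingers":0}]}}

```text
time: 8.75
eef_pos: [0.4615, -0.1848, 0.0937]
tcp_rot: [0.997, -0.071, 0.0, -0.0]
ft_force: [-0.2, -0.2, -2.4]
width: 0.0539
```

```bash
python3 -c "
from h import *
s=readout.observe()
for k in('time','eef_pos','ft_force','moment'): print(k,np.round(s[k],4))"
```

```text
time 8.75
eef_pos [ 0.4615 -0.1848  0.0937]
ft_force [-0.161  -0.1891 -2.4448]
moment [0.0034 0.0433 0.0562]
```

{"api": "send_rows", "payload": {"series": [{"dx":0,"dy":0,"dz":-1,"ax":0,"ay":0,"az":0,"fingers":0},{"dx":0,"dy":0,"dz":-2,"ax":0,"ay":0,"az":0,"fingers":0},{"dx":0,"dy":0,"dz":-3,"ax":0,"ay":0,"az":0,"fingers":0},{"dx":0,"dy":0,"dz":-3,"ax":0,"ay":0,"az":0,"fingers":0}]}}

```text
time: 9.25
eef_pos: [0.4616, -0.1849, 0.0907]
tcp_rot: [0.997, -0.071, 0.0, -0.0]
ft_force: [-0.3, 0.3, -3.5]
width: 0.0537
```

```bash
python3 -c "
from h import *
s=readout.observe()
for k in('time','eef_pos','ft_force','moment','q'): print(k,np.round(s[k],4))"
```

```text
time 9.25
eef_pos [ 0.4616 -0.1849  0.0907]
ft_force [-0.2811  0.2857 -3.5335]
moment [-0.0115  0.0111 -0.0222]
q [ 0.5826  0.3918 -0.3123  2.0304  0.1734  0.7436 -1.5487]
```

{"api": "send_rows", "payload": {"series": [{"dx":0,"dy":0,"dz":-1,"ax":0,"ay":0,"az":0,"fingers":0},{"dx":0,"dy":0,"dz":-1,"ax":0,"ay":0,"az":0,"fingers":0}]}}

```text
time: 9.5
eef_pos: [0.4615, -0.1848, 0.0897]
tcp_rot: [0.997, -0.071, 0.0, -0.0]
ft_force: [-0.0, 0.1, -2.4]
width: 0.054
```

```bash
python3 -c "
from h import *
s=readout.observe()
for k in('time','eef_pos','ft_force','moment'): print(k,np.round(s[k],4))"
```

```text
time 9.5
eef_pos [ 0.4615 -0.1848  0.0897]
ft_force [-8.0000e-04  1.1110e-01 -2.4134e+00]
moment [0.1148 0.0106 0.0126]
```

{"api": "send_rows", "payload": {"series": [{"dx":0,"dy":0,"dz":-1,"ax":0,"ay":0,"az":0,"fingers":0},{"dx":0,"dy":0,"dz":-1,"ax":0,"ay":0,"az":0,"fingers":0}]}}

```text
time: 9.75
eef_pos: [0.4615, -0.1848, 0.0886]
tcp_rot: [0.997, -0.071, 0.0, -0.0]
ft_force: [-0.9, -0.8, -2.2]
width: 0.054
```

{"api": "send_rows", "payload": {"series": [{"dx":0,"dy":0,"dz":-0.7,"ax":0,"ay":0,"az":0,"fingers":0},{"dx":0,"dy":0,"dz":-0.7,"ax":0,"ay":0,"az":0,"fingers":0}]}}

```text
time: 10.0
eef_pos: [0.4614, -0.1848, 0.0878]
tcp_rot: [0.997, -0.071, 0.0, -0.0]
ft_force: [-0.2, 0.2, -2.7]
width: 0.0538
```

{"api": "send_rows", "payload": {"series": [{"dx":0,"dy":0,"dz":-0.7,"ax":0,"ay":0,"az":0,"fingers":0},{"dx":0,"dy":0,"dz":-0.7,"ax":0,"ay":0,"az":0,"fingers":0}]}}

```text
time: 10.25
eef_pos: [0.4614, -0.1848, 0.0871]
tcp_rot: [0.997, -0.071, 0.0, -0.0]
ft_force: [0.4, -0.0, -2.7]
width: 0.0542
```

```bash
python3 - <<'E'
from h import *
s=readout.observe()
for k in('time','eef_pos','ft_force','moment'): print(k,np.round(s[k],4))
p=imaging.get_image('side'); b=(271,140,337,195)
a=cv2.resize(p['image'][b[1]:b[3],b[0]:b[2],::-1],None,fx=10,fy=10,interpolation=cv2.INTER_CUBIC)
cv2.imwrite('pics/in.png',cv2.convertScaleAbs(a,alpha=1.5))
E
```

```text
time 10.25
eef_pos [ 0.4614 -0.1848  0.0871]
ft_force [ 0.4341 -0.0054 -2.6574]
moment [ 0.0297  0.0321 -0.0035]
```

View pics/in.png

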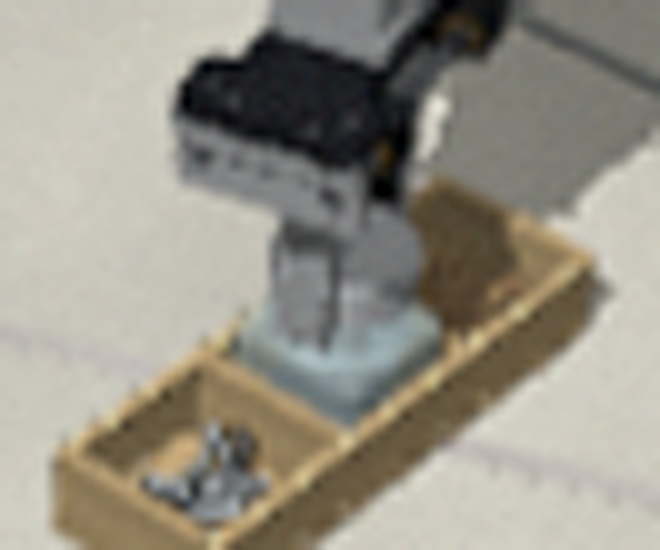

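{"api": "send_rows", "payload": {"series": [{"dx":0,"dy":0,"dz":-0.7,"ax":0,"ay":0,"az":0,"fingers":0},{"dx":0,"dy":0,"dz":-0.7,"ax":0,"ay":0,"az":0,"fingers":0}]}}

```text
time: 10.55
eef_pos: [0.4617, -0.1847, 0.0867]
tcp_rot: [0.997, -0.071, 0.0, -0.0]
ft_force: [-1.1, 1.3, 4.5]
width: 0.0538
```

{"api": "send_rows", "payload": {"series": [{"dx":0,"dy":0,"dz":-0.7,"ax":0,"ay":0,"az":0,"fingers":0},{"dx":0,"dy":0,"dz":-0.7,"ax":0,"ay":0,"az":0,"fingers":0}]}}

```text
time: 10.8
eef_pos: [0.4619, -0.1847, 0.0866]
tcp_rot: [0.997, -0.071, 0.001, -0.0]
ft_force: [-3.7, 2.0, 11.2]
width: 0.0542
```

{"api": "send_rows", "payload": {"series": [{"dx":0,"dy":0,"dz":-0.7,"ax":0,"ay":0,"az":0,"fingers":0},{"dx":0,"dy":0,"dz":-0.7,"ax":0,"ay":0,"az":0,"fingers":0}]}}

```text
time: 11.05
eef_pos: [0.462, -0.1848, 0.0864]
tcp_rot: [0.997, -0.071, 0.001, 0.0]
ft_force: [-5.2, 2.1, 12.3]
width: 0.0538
```

{"api": "send_rows", "payload": {"series": [{"dx":0,"dy":0,"dz":0,"ax":0,"ay":0,"az":3,"fingers":0},{"dx":0,"dy":0,"dz":0,"ax":0,"ay":0,"az":6,"fingers":0},{"dx":0,"dy":0,"dz":0,"ax":0,"ay":0,"az":9,"fingers":0},{"dx":0,"dy":0,"dz":0,"ax":0,"ay":0,"az":12,"fingers":0},{"dx":0,"dy":0,"dz":0,"ax":0,"ay":0,"az":15,"fingers":0}]}}

```text
time: 11.68
eef_pos: [0.4624, -0.185, 0.0868]
tcp_rot: [0.998, 0.06, 0.001, 0.0]
ft_force: [-0.9, -0.2, 4.1]
width: 0.054
```

```bash
python3 -c "
from h import *
s=readout.observe()
for k in('time','eef_pos','ft_force','moment','q'): print(k,np.round(s[k],4))"
```

```text
time 11.675
eef_pos [ 0.4624 -0.185   0.0868]
ft_force [-0.9474 -0.1796  4.0631]
moment [-0.0615  0.0659 -0.1583]
q [ 0.6292  0.4056 -0.3689  2.0303  0.2124  0.7394 -1.3198]
```

{"api": "send_rows", "payload": {"series": [{"dx":0,"dy":0,"dz":0,"ax":0,"ay":0,"az":3,"fingers":0},{"dx":0,"dy":0,"dz":0,"ax":0,"ay":0,"az":6,"fingers":0},{"dx":0,"dy":0,"dz":0,"ax":0,"ay":0,"az":9,"fingers":0},{"dx":0,"dy":0,"dz":0,"ax":0,"ay":0,"az":12,"fingers":0},{"dx":0,"dy":0,"dz":0,"ax":0,"ay":0,"az":15,"fingers":0}]}}

```text
time: 12.3
eef_pos: [0.4631, -0.1853, 0.0875]
tcp_rot: [0.982, 0.191, 0.002, 0.001]
ft_force: [-1.3, -0.2, 8.3]
width: 0.0542
```

```bash
python3 -c "
from h import *
s=readout.observe()
for k in('time','eef_pos','ft_force','moment','q'): print(k,np.round(s[k],4))"
```

```text
time 12.3
eef_pos [ 0.4631 -0.1853  0.0875]
ft_force [-1.2697 -0.1852  8.2626]
moment [ 0.0967  0.1183 -0.1396]
q [ 0.6786  0.4133 -0.4283  2.0276  0.2475  0.7461 -1.0868]
```

{"api": "send_rows", "payload": {"series": [{"dx":-1,"dy":0.3,"dz":0,"ax":0,"ay":0,"az":4,"fingers":0},{"dx":-1,"dy":0.3,"dz":0,"ax":0,"ay":0,"az":8,"fingers":0},{"dx":-1,"dy":0.3,"dz":0,"ax":0,"ay":0,"az":12,"fingers":0},{"dx":-1,"dy":0.3,"dz":0,"ax":0,"ay":0,"az":15,"fingers":0}]}}

```text
time: 12.8
eef_pos: [0.4631, -0.1853, 0.0883]
tcp_rot: [0.948, 0.318, 0.003, 0.001]
ft_force: [0.4, -0.3, 10.1]
width: 0.0542
```

```bash
python3 - <<'E'
from h import *
s=readout.observe()
for k in('time','eef_pos','ft_force','moment','tcp_rot'): print(k,np.round(s[k],4))
p=imaging.get_image('side'); b=(271,140,337,195)
a=cv2.resize(p['image'][b[1]:b[3],b[0]:b[2],::-1],None,fx=10,fy=10,interpolation=cv2.INTER_CUBIC)
cv2.imwrite('pics/turn.png',cv2.convertScaleAbs(a,alpha=1.5))
E
```

```text
time 12.8
eef_pos [ 0.4631 -0.1853  0.0883]
ft_force [ 0.4469 -0.2779 10.0985]
moment [ 0.0619  0.0024 -0.1241]
tcp_rot [0.948  0.3183 0.0027 0.001 ]
```

View pics/turn.png

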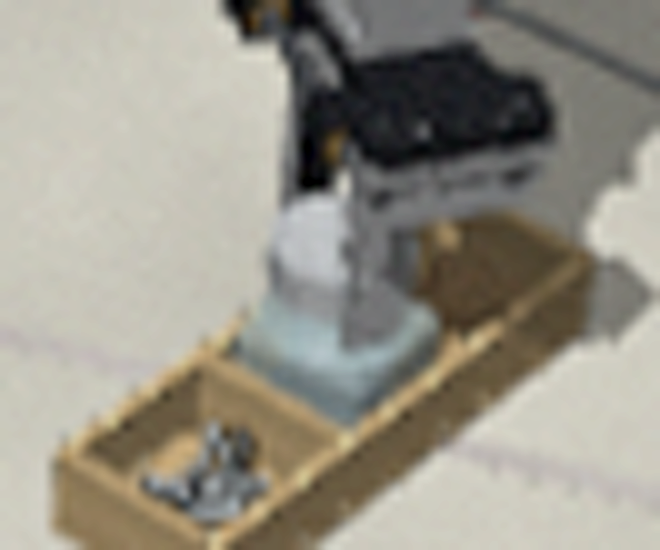

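{"api": "send_rows", "payload": {"series": [{"dx":-0.5,"dy":0,"dz":0,"ax":0,"ay":0,"az":4,"fingers":0},{"dx":-0.5,"dy":0,"dz":0,"ax":0,"ay":0,"az":8,"fingers":0},{"dx":-0.5,"dy":0,"dz":0,"ax":0,"ay":0,"az":12,"fingers":0},{"dx":-0.5,"dy":0,"dz":0,"ax":0,"ay":0,"az":12,"fingers":0}]}}

```text
time: 13.35
eef_pos: [0.4631, -0.1853, 0.0888]
tcp_rot: [0.909, 0.417, 0.003, 0.001]
ft_force: [0.0, 1.1, 5.4]
width: 0.0538
```

```bash
python3 -c "
from h import *
s=readout.observe()
for k in('time','eef_pos','ft_force','moment','tcp_rot'): print(k,np.round(s[k],4))"
```

```text
time 13.35
eef_pos [ 0.4631 -0.1853  0.0888]
ft_force [1.4000e-03 1.0883e+00 5.3965e+00]
moment [0.3598 0.064  0.0542]
tcp_rot [0.9087 0.4174 0.0032 0.0011]
```

{"api": "send_rows", "payload": {"series": [{"dx":0,"dy":0,"dz":0,"ax":0,"ay":0,"az":4,"fingers":0},{"dx":0,"dy":0,"dz":1,"ax":0,"ay":0,"az":4,"fingers":0},{"dx":0,"dy":0,"dz":2,"ax":0,"ay":0,"az":4,"fingers":0},{"dx":0,"dy":0,"dz":2,"ax":0,"ay":0,"az":4,"fingers":0}]}}

```text
time: 13.85
eef_pos: [0.4631, -0.1853, 0.0908]
tcp_rot: [0.894, 0.448, 0.003, 0.001]
ft_force: [-0.0, 1.8, -1.0]
width: 0.0536
```

```bash
python3 -c "
from h import *
s=readout.observe()
for k in('time','eef_pos','ft_force','moment','tcp_rot'): print(k,np.round(s[k],4))"
```

```text
time 13.85
eef_pos [ 0.4631 -0.1853  0.0908]
ft_force [-0.0225  1.7988 -0.9534]
moment [0.2314 0.1809 0.0017]
tcp_rot [0.8938 0.4484 0.0032 0.001 ]
```

{"api": "send_rows", "payload": {"series": [{"dx":0,"dy":0,"dz":2,"ax":0,"ay":0,"az":0,"fingers":0},{"dx":0,"dy":0,"dz":4,"ax":0,"ay":0,"az":0,"fingers":0},{"dx":0,"dy":0,"dz":6,"ax":0,"ay":0,"az":0,"fingers":0},{"dx":0,"dy":0,"dz":6,"ax":0,"ay":0,"az":0,"fingers":0}]}}

```text
time: 14.35
eef_pos: [0.4632, -0.1853, 0.0971]
tcp_rot: [0.894, 0.448, 0.003, 0.001]
ft_force: [-2.1, 0.1, 0.8]
width: 0.054
```

```bash
python3 -c "
from h import *
s=readout.observe()
for k in('time','eef_pos','ft_force','moment','tcp_rot'): print(k,np.round(s[k],4))"
```

```text
time 14.35
eef_pos [ 0.4632 -0.1853  0.0971]
ft_force [-2.1054  0.0713  0.8488]
moment [0.3472 0.3035 0.0392]
tcp_rot [0.8938 0.4484 0.0032 0.0011]
```

{"api": "send_rows", "payload": {"series": [{"dx":0,"dy":0,"dz":4,"ax":0,"ay":0,"az":0,"fingers":0},{"dx":0,"dy":0,"dz":9,"ax":0,"ay":0,"az":0,"fingers":0},{"dx":0,"dy":0,"dz":15,"ax":0,"ay":0,"az":0,"fingers":0},{"dx":0,"dy":0,"dz":21,"ax":0,"ay":0,"az":0,"fingers":0},{"dx":0,"dy":0,"dz":24,"ax":0,"ay":0,"az":0,"fingers":0}]}}

```text
time: 14.98
eef_pos: [0.4633, -0.1854, 0.1216]
tcp_rot: [0.894, 0.448, 0.003, 0.001]
ft_force: [0.2, -0.7, -0.2]
width: 0.0538
```

{"api": "send_rows", "payload": {"series": [{"dx":0,"dy":0,"dz":0,"ax":0,"ay":0,"az":0,"fingers":0},{"dx":0,"dy":0,"dz":0,"ax":0,"ay":0,"az":0,"fingers":0},{"dx":0,"dy":0,"dz":0,"ax":0,"ay":0,"az":0,"fingers":0}]}}

```text
time: 15.35
eef_pos: [0.4632, -0.1854, 0.1214]
tcp_rot: [0.894, 0.448, 0.003, 0.001]
ft_force: [0.4, 0.5, -0.1]
width: 0.0542
```

```bash
python3 - <<'E'
from h import *
s=readout.observe()
for k in('time','eef_pos','ft_force','moment','tcp_rot','width'): print(k,np.round(s[k],4))
p=imaging.get_image('side'); b=(275,132,335,187)
a=cv2.resize(p['image'][b[1]:b[3],b[0]:b[2],::-1],None,fx=10,fy=10,interpolation=cv2.INTER_CUBIC)
cv2.imwrite('pics/end.png',cv2.convertScaleAbs(a,alpha=1.5))
E
```

```text
time 15.35
eef_pos [ 0.4632 -0.1854  0.1214]
ft_force [ 0.4387  0.4817 -0.0731]
moment [-0.0205 -0.0316  0.0643]
tcp_rot [0.8939 0.4483 0.0033 0.0012]
width 0.0542
```

View pics/end.png

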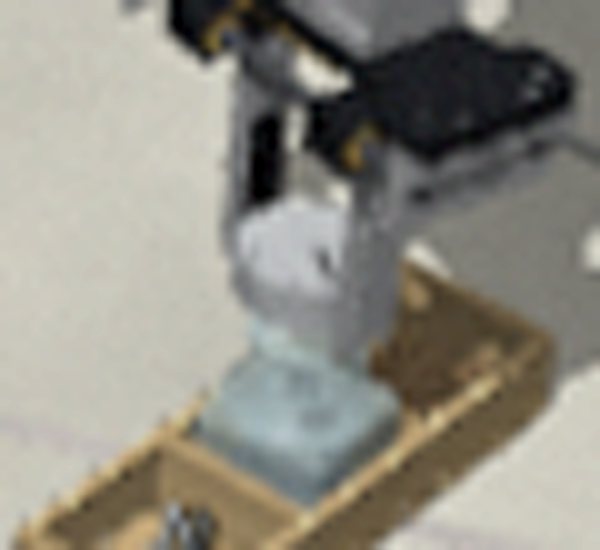

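The end picture shows the lid held between the fingers with its mark at about (325,260). The open neck is below it at about (290,345), and the jar body sits square in the middle bin. Forces and moments are near zero, so I'm handing in.

```bash
python3 -c "
from workcell import ticket
print(ticket.hand_in())"
```

```text
the job is handed in; nothing more can be done
None
```

The job is done and handed in at about 15.4 s. I lowered the shut jar by its lid into the tray's middle compartment until it touched the floor. Then I turned the lid about 62° (1.08 rad) anticlockwise and lifted it about 35 mm, so its lower edge is about 20 mm above the rim.

**Last checks:**
- **Unscrewing:** the lid rose about 2.2 mm while turning, and the twisting resistance then fell to about zero. Only about the lid's own weight was felt as it came off.
- **Final state:** force and moment on the hand are about zero, finger opening is 54 mm (the lid's width), and tilt is about 0.4°. The side picture shows the jar standing in the compartment and the lid above its neck.

**What disagreed or is unsure:**
- The jar touched the compartment floor about 4 mm lower than I expected. It must have stood about 4 mm above z = 0 when I gripped it.
- The two cameras put the tray a few millimetres apart, so I used a compromise and felt the way in. The jar went in without hitting the walls.
- While unscrewing I measured only about 0.12–0.16 N m, below the stated 0.3–0.6 N m. These were readings between moves, not the peak.
- During the lift, side forces reached about 2 N and moments about 0.3 N m, so the lid may have brushed the neck.
- I could not measure how well the lid is centred over the jar; I judge it within about 2–3 mm.
- I did not check the tools and parts in a final wide picture. The arm passed above them all.

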